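# Film a sandal heel through the swivel mirror

### The arm

A 7-joint arm with a two-finger parallel gripper is mounted at the origin on the work surface. World frame = base frame: x ahead of the robot, y to its left, z up, the work surface at z = 0. Lengths are in m, angles in degrees, forces in N, time in s.
With the tool pointing down it reaches from about 0.425 to 1.025 m from the base axis. Payload 9.4 kg.
Tool frame: the origin (TCP) lies at the very end of the fingers, on their centre line; the grasp point (between the pads) lies 19 mm behind it; z points along the fingers, y is the line along which they close (so a half turn about z gives the same grasp; the last joint's range is limited). The gripper opens to 85 mm and grips with 20 to 120 N. Pads are 22 mm wide; open, the fingers measure 114 mm over their backs; the gripper's body (76 mm by 85 mm) begins 54 mm behind the grasp point. The pads swing forward as they close: fully open they stand 13 mm farther back than shut.
Start: joints at [-68.566, 34.337, -0.143, 91.639, 0.103, 54.024, -4.572], TCP at [0.316, 0.653, 0.231] pointing down, gripper open.
Joint ranges: [-147.43, 147.43], [-19.82, 112.94], [-74.19, 73.91], [6.32, 146.72], [-59.91, 239.91], [6.04, 106.73], [-150.56, 150.56]. Speed limits (degrees/s): [127.2, 127.2, 172.46, 172.46, 180, 180, 180].

### API

Orientations are given as a 3x3 rotation matrix whose columns are the frame's x, y, z axes.
In Python, from bench import monitor, vision, ctrl gives the robot as it stands.
- The arm moves only by the shell command python3 -m jog 'ROWS' [OPENING] [FORCE]. ROWS is JSON, a list of rows, each an object of numbers: "tx", "ty", "tz": the shift along the tool's x, y, z in mm; "twist": the turn about the tool's z in rad. In form: [{"tx": .., "ty": .., "tz": .., "twist": ..}, ...]. A call has 1 to 12 rows; each row shifts and turns the commanded pose from where the row before left it, along the tool's axes as they then stand; what a row does not reach is not made up. A row lasts 1/10 s, in which the tool goes at most 50 mm and 8.59 degrees, less where a joint would pass 70% of its speed; a pose out of reach is approached as far as the arm can. A call with a gripper value outside its range is refused whole. OPENING is the opening in per cent of the stroke, from 0 (shut) to 100 (fully open), set as the call begins (- or left out, the last holds). The fingers move at their own pace and stop on an object; FORCE is the grip in N (left out, the last holds). Time passes only in rows, so rows that do not move let the fingers close. It gives the time, the measured TCP pose, the force, the opening and the grip force at its end, in the units of the state.
- monitor.get_state(): the state, without advancing time (a new reading comes with each control period).
- vision.snapshot(name): name is "scene" or "top"; returns a dict with "color" (400x640x3 uint8, blue, green, red), "z_map" (400x640 float32, m along the optical axis (not along the pixel's ray), 0 where there is no reading), "intrinsics" (3x3 intrinsics, pixels), "rvec" (rotation vector, rad) and "tvec" (3), from world to camera coordinates, as OpenCV has them. Camera axes: x right, y down, z forward; pixel columns grow to the right and rows downward; lengths in m; the calibration is good to about 2 mm. A picture is of the moment at which its call begins.
- ctrl.finish_job(): hands the job in; it is judged then, once.
The state is a dict: "clock": time; "q": joint angles; "joint_vel": joint speeds; "joint_efforts": joint torques, N m; "tool_pos": TCP position; "orientation": TCP orientation; "wrist_force": force on the tool from outside, world axes, zero at the start; "ft_torque": the same for the moment, N m; "gripper_width": finger opening in m; "gripper_force": force on a finger pad.
Only numpy, scipy, OpenCV 4.12 (cv2) and the standard library are available. Lean on these libraries where they do the work, as an engineer would, in place of code of your own. Each camera call takes 0.05 s, during which the arm holds its last target. There are 200 camera calls.

### The job

Wake the inspection camera with its green key, let it come up, then start the recording with the yellow key, one key at a time and without pressing the red one. Then turn the spring-loaded mirror, which has an orange grip on top, until the upright blue peg at the sandal's heel appears to the camera in the mirror: that is when the camera's red aiming beam, bounced off the mirror, points at the middle of the peg. The mirror swings back if released, so finish while still holding it steady at that angle, and leave the loose things on the bench where they are.

Things in the scene. Friction and masses are not known exactly. Their poses are not given: they have to be found in the camera images.
- key_green_top (a point): green key cap on the grey panel, round, 30 mm across; its origin is the centre of the cap's top face, 72 mm above the bench. Pressed straight down; press it with a closed gripper from above, 5 to 6 N
- key_yellow_top (a point): yellow key cap on the grey panel, round, 30 mm across; its origin is the centre of the cap's top face, 72 mm above the bench. Pressed straight down; press it with a closed gripper from above, 5 to 6 N
- key_red_top (a point): red key of the same size, not to be pressed
- panel: grey key panel, 85 x 185 x 50 mm, fixed, origin centre of its underside. The three keys stand on it in a row along its 185 mm y axis, 55 mm apart, in any order
- key_green (a joint): how far the green key is down, m: 0 up, 0.006 fully down (5 N); counts as pressed beyond 0.004, springs back when released
- key_yellow (a joint): the same for the yellow key
- key_red (a joint): the same for the red key
- mirror_grip (a point): centre of the orange grip on the mirror's upright turning axis, 183 mm above the bench: fin 12 mm thick (its x axis), 46 mm long (y), 44 mm tall, top at 205 mm; the mirror's frame, 96 mm wide, ends 29 mm below this point. x is the mirror's normal, out of its reflecting face, which lies on the axis. At rest x points 70 degrees clockwise (from above) of the direction from axis to lens
- mirror (a joint): angle of the mirror about its upright axis, rad, 0 at rest, counter-clockwise seen from above, stop at 1.3. A light spring (about 0.025 N m at rest, 0.08 N m at 1 rad) always turns it back to 0
- lens (a point): front of the inspection camera's lens (black barrel on a grey box 100 x 50 x 52 mm, top 126 mm above the bench), 100 mm above the bench, fixed on the mirror's base 220 mm from the mirror's axis. It looks level, straight at the axis; its red aiming beam runs along that line
- sight (a point): point on the mirror's axis, 100 mm above the bench, where the camera's beam meets the mirror; its x axis points along the reflected beam (thin level red rod, 165 mm drawn), z up. By the law of reflection it turns twice as far as the mirror. The mirror is right when the peg's centre lies straight along this x axis
- marker (a point): point on the centre line of the blue peg at the beam's height, 100 mm above the bench: upright, round, 16 mm thick, from 70 to 152 mm above the bench, fixed at the back of the tan sandal's heel, 0.12 to 0.22 m from the mirror's axis. x points along the sandal, away from the mirror; it is fixed on a cork block with a wooden last in it, 236 x 82 mm, top 130 mm above the bench
- glue_jar: amber glue jar with red cap, 72 mm across, 95 mm tall, loose, to be left alone; origin at its underside
- jar_lid: loose red lid, 80 mm across, 12 mm tall, loose, to be left alone; origin at its underside
- glue_brush: blue-handled brush lying flat, about 190 mm long, loose, to be left alone; origin at its underside
- hammer: hammer lying flat, about 250 mm long, loose, to be left alone; origin at its underside
- spool: white thread spool, 36 mm across, 40 mm tall, loose, to be left alone; origin at its underside
- polish_tin: dark flat tin, 68 mm across, 24 mm tall, loose, to be left alone; origin at its underside
- wax_block: yellow wax block, 50 x 30 x 25 mm, loose, to be left alone; origin at its underside

How it is judged:
By the outcome, as a careful person would: the job done as asked, in the order asked, and still so for the second after the job is handed in, while the arm keeps its last pose, push and grip.
It also fails if it takes over 48 s, if anything falls off the work surface, if the arm or the gripper's body presses on something with over 40 N, if the wrist force passes 120 N, or if a joint passes its speed limit or range.

## Working session

There is one attempt and no reset: what is moved stays moved. The work goes in short steps, Python scripts to look and compute and a shell command to move; the robot and the scene stay as the last step left them, time stands still between calls to the robot, and variables do not carry over. Pictures are saved under pics/ and viewed, at most 10 in all, crops included, and the job is handed in when it is done.

```bash
mkdir -p pics; ls
cat > h.py <<'E'
import numpy as np, cv2
from bench import monitor, vision, ctrl
def shot(n,save=None):
    s=vision.snapshot(n)
    if save: cv2.imwrite('pics/'+save,s['color'])
    return s
def cast(s,uv,z):
    R,_=cv2.Rodrigues(np.array(s['rvec'],float)); t=np.array(s['tvec'],float).ravel()
    K=np.array(s['intrinsics']); c=-R.T@t
    d=R.T@np.linalg.inv(K)@np.array([uv[0],uv[1],1.])
    return c+d*(z-c[2])/d[2]
def cloud(s):
    R,_=cv2.Rodrigues(np.array(s['rvec'],float)); t=np.array(s['tvec'],float).ravel()
    K=np.array(s['intrinsics']); Z=s['z_map']; v,u=np.indices(Z.shape)
    p=np.stack([(u-K[0,2])/K[0,0]*Z,(v-K[1,2])/K[1,1]*Z,Z],-1)
    return (p-t)@R
E
python3 - <<'E'
from h import *
import pickle
a=shot('top','top.png'); b=shot('scene','scene.png')
pickle.dump((a,b),open('s.pkl','wb'))
for s in(a,b):
    R,_=cv2.Rodrigues(np.array(s['rvec'],float));print(-R.T@np.ravel(s['tvec']),R[2],s['intrinsics'][0])
print(monitor.get_state())
E
```

```text
pics
[0.4260345  0.08446124 1.18295961] [ 0.10947591 -0.03341414 -0.99342766] [406.90941395   0.         323.76745151]
[1.02149521 0.68978539 0.96737326] [-0.43240366 -0.53252283 -0.72763075] [399.2859219    0.         315.95712516]
{'clock': 0.1, 'q': array([-68.56453735,  34.37838946,  -0.14506169,  91.67572624,
         0.10284571,  54.02515264,  -4.57222184]), 'joint_vel': array([-0.05648146, -0.10583422, -0.03248574, -0.12627789, -0.04904616,
       -0.03588556,  0.04892357]), 'joint_efforts': array([ 6.09669645e-03, -7.77989173e+01,  1.57034621e+00, -2.58627087e+01,
        1.27021037e-02,  5.43658665e-03, -2.23600773e-05]), 'tool_pos': array([0.31571816, 0.65217857, 0.23052682]), 'orientation': array([[-9.00110317e-01,  4.35661779e-01, -4.80614620e-04],
       [ 4.35662024e-01,  9.00109395e-01, -1.29512277e-03],
       [-1.31629753e-04, -1.37513890e-03, -9.99999046e-01]]), 'wrist_force': array([0.05419499, 0.19080176, 0.40354881]), 'ft_torque': array([ 0.02851476, -0.00824554, -0.02369657]), 'gripper_force': 0.0, 'gripper_width': 0.08548372921782589}
```

View pics/top.png

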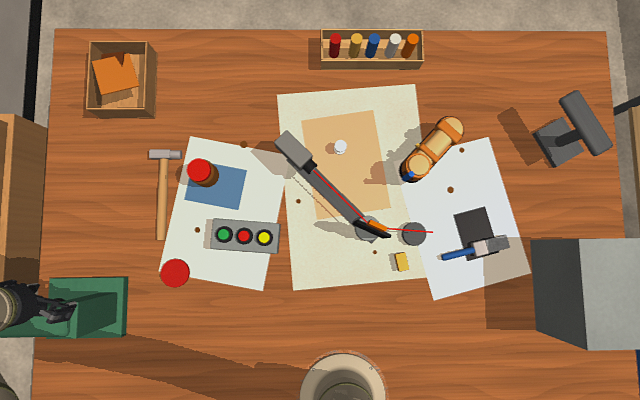

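View pics/scene.png

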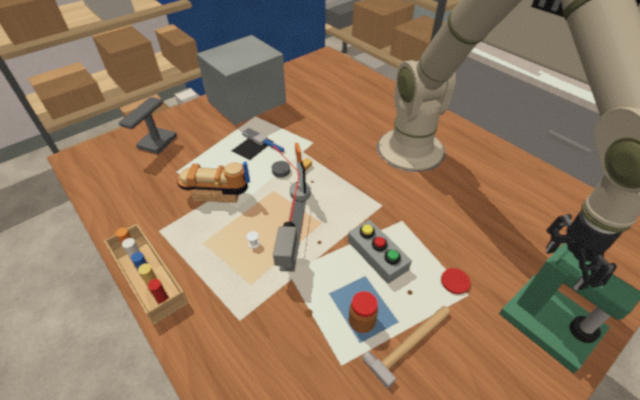

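Top view: green key (224,234), red (244,236), yellow (264,238), camera barrel end ~(312,165), mirror grip ~(375,228), blue peg ~(410,177), beam to (433,232). The scene view agrees: peg at (246,172), grip at (300,155).

```bash
cat > m.py <<'E'
from h import *
import pickle
a,b=pickle.load(open('s.pkl','rb'))
def comp(s,mask,near,r=40):
    n,l,st,c=cv2.connectedComponentsWithStats(mask.astype(np.uint8))
    return [(st[i,4],c[i].round(1),l==i) for i in range(1,n) if st[i,4]>6 and np.hypot(*(c[i]-near))<r]
for nm,s,pts in(('top',a,dict(g=(224,234),r=(244,236),y=(264,238),blue=(410,177),org=(375,228),beam=(415,231),beam2=(340,195))),
             ('scene',b,dict(g=(393,256),r=(379,243),y=(368,230),blue=(246,172),org=(300,155),beam=(296,180)))):
    hsv=cv2.cvtColor(s['color'],cv2.COLOR_BGR2HSV); H,S,V=cv2.split(hsv); P=cloud(s)
    rng=dict(g=(H>45)&(H<85)&(S>120),r=((H<6)|(H>172))&(S>150),y=(H>22)&(H<34)&(S>150),blue=(H>100)&(H<125)&(S>140),org=(H>7)&(H<17)&(S>190)&(V>120))
    rng['beam']=rng['beam2']=((H<5)|(H>172))&(S>130)
    zz=dict(g=.072,r=.072,y=.072,blue=.152,org=.205,beam=.1,beam2=.1)
    for k,p in pts.items():
        for ar,c,m in comp(s,rng[k],p,40 if 'beam' in k else 18):
            q=P[m&(s['z_map']>0)]
            print(nm,k,ar,c,'cast',cast(s,c,zz[k]).round(4),'depth med',np.median(q,0).round(4),'zmax',q[:,2].max().round(3))
            if k in('blue','org'):
                top=q[q[:,2]>zz[k]-.008]; 
                if len(top)>3: print('   top',len(top),top.mean(0).round(4))
                if len(top)>5: r=cv2.minAreaRect(top[:,:2].astype(np.float32)*1000);print('   rect',r)
            if 'beam' in k:
                v,u=np.where(m); w=np.array([cast(s,(x,y),.1) for x,y in zip(u,v)])[:,:2]
                f=cv2.fitLine(w.astype(np.float32),cv2.DIST_HUBER,0,.001,.001).ravel();print('   line',f.round(4),'ext',w.min(0).round(3),w.max(0).round(3))
ims=[cv2.resize(a['color'][130:250,290:450],None,fx=5,fy=5,interpolation=2),]
cv2.imwrite('pics/c1.png',ims[0])
E
python3 m.py
```

```text
top g 104 [223.2 233.9] cast [0.4547 0.3199 0.072 ] depth med [0.4545 0.3201 0.0706] zmax 0.078
top r 107 [243.5 235.5] cast [0.4498 0.2654 0.072 ] depth med [0.451  0.2663 0.0706] zmax 0.078
top y 102 [263.7 237.1] cast [0.4449 0.211  0.072 ] depth med [0.4452 0.2106 0.0706] zmax 0.076
top blue 67 [407.7 175.8] cast [ 0.5971 -0.1679  0.152 ] depth med [ 0.6006 -0.1728  0.1373] zmax 0.155
   top 28 [ 0.6025 -0.1756  0.1511]
   rect ((603.30615234375, -175.87904357910156), (12.922623634338379, 13.331048965454102), 1.256964921951294)
top org 85 [377.6 225.2] cast [ 0.4682 -0.0776  0.205 ] depth med [ 0.4687 -0.0785  0.2041] zmax 0.209
   top 84 [ 0.4683 -0.0776  0.204 ]
   rect ((468.2542724609375, -77.88626861572266), (44.133358001708984, 10.761284828186035), 65.89010620117188)
top beam 71 [410.  229.9] cast [ 0.4593 -0.1817  0.1   ] depth med [ 0.4591 -0.1815  0.1007] zmax 0.104
   line [ 0.0893  0.996   0.4617 -0.156 ] ext [ 0.453 -0.241] [ 0.465 -0.123]
top beam2 126 [340.1 196.1] cast [0.5518 0.0041 0.1   ] depth med [0.5546 0.0016 0.1004] zmax 0.173
   line [0.7121 0.702  0.56   0.0121] ext [ 0.482 -0.067] [0.623 0.076]
scene g 91 [392.5 255.1] cast [0.4599 0.326  0.072 ] depth med [0.4586 0.3256 0.07  ] zmax 0.075
scene r 93 [379.4 242. ] cast [0.455  0.2718 0.072 ] depth med [0.4537 0.2706 0.0698] zmax 0.076
scene y 40 [367.6 231.4] cast [0.4534 0.2234 0.072 ] depth med [0.4519 0.2226 0.0678] zmax 0.075
scene blue 40 [245.8 172.5] cast [ 0.6246 -0.1327  0.152 ] depth med [ 0.6058 -0.1712  0.1105] zmax 0.152
   top 5 [ 0.6055 -0.171   0.1493]
scene org 9 [298.8 156.4] cast [ 0.4934 -0.0377  0.205 ] depth med [ 0.4784 -0.058   0.1854] zmax 0.195
scene beam 33 [292.3 207.6] cast [0.5773 0.032  0.1   ] depth med [0.5591 0.0019 0.0987] zmax 0.103
   line [0.7078 0.7064 0.5705 0.0251] ext [ 0.542 -0.006] [0.611 0.066]
```

View pics/c1.png

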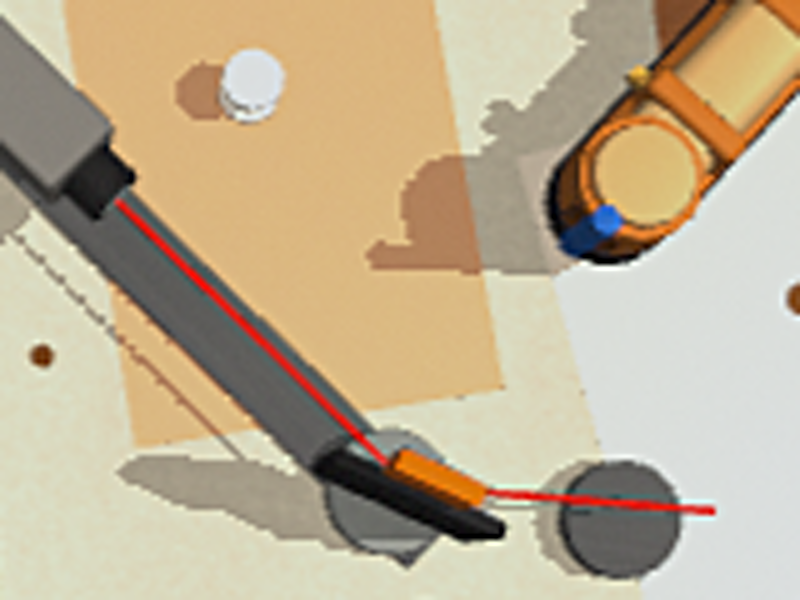

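The crop shows the peg top at (411,174) in the full image. The beam kinks at the mirror axis, and the fitted lines intersect at (0.468,-0.0785). The reflected beam runs at -95°, as the 70° rest angle predicts. The mirror has to turn about 0.52 rad. I'm moving above the green key now.

```bash
python3 -m jog '[{"tx":-20,"ty":-17.7},{"tx":-30,"ty":-26},{"tx":-30,"ty":-26},{"tx":-30,"ty":-26},{"tx":-30,"ty":-26},{"tx":-30,"ty":-26},{"tx":-30,"ty":-26,"tz":20},{"tx":-30,"ty":-26,"tz":30},{"tx":-25,"ty":-22,"tz":35},{"tx":-15.6,"ty":-15.3,"tz":35},{"tz":20},{}]' 0 40
```

```text
invalid input at $[0]: expected keys tx, ty, tz, twist
```

```bash
python3 -m jog '[{"tx":-20,"ty":-17.7,"tz":0,"twist":0},{"tx":-30,"ty":-26,"tz":0,"twist":0},{"tx":-30,"ty":-26,"tz":0,"twist":0},{"tx":-30,"ty":-26,"tz":0,"twist":0},{"tx":-30,"ty":-26,"tz":0,"twist":0},{"tx":-30,"ty":-26,"tz":0,"twist":0},{"tx":-30,"ty":-26,"tz":20,"twist":0},{"tx":-30,"ty":-26,"tz":30,"twist":0},{"tx":-25,"ty":-22,"tz":35,"twist":0},{"tx":-15.6,"ty":-15.3,"tz":35,"twist":0},{"tx":0,"ty":0,"tz":20,"twist":0},{"tx":0,"ty":0,"tz":0,"twist":0}]' 0 40
```

```text
clock: 1.3
tool_pos: [0.4552, 0.3196, 0.0887]
orientation: [[-0.899, 0.437, -0.004], [0.437, 0.899, -0.003], [0.002, -0.005, -1.0]]
wrist_force: [0.1, 0.3, -0.2]
gripper_width: 0.0001
gripper_force: 0.0
```

```bash
python3 -m jog '[{"tx":0,"ty":0,"tz":8,"twist":0},{"tx":0,"ty":0,"tz":6,"twist":0},{"tx":0,"ty":0,"tz":4,"twist":0},{"tx":0,"ty":0,"tz":2,"twist":0},{"tx":0,"ty":0,"tz":1,"twist":0},{"tx":0,"ty":0,"tz":0,"twist":0},{"tx":0,"ty":0,"tz":0,"twist":0}]'
```

```text
clock: 2.0
tool_pos: [0.4563, 0.3218, 0.0707]
orientation: [[-0.9, 0.435, 0.001], [0.435, 0.9, 0.001], [-0.0, 0.001, -1.0]]
wrist_force: [-2.0, 2.3, 2.3]
gripper_width: -0.0002
gripper_force: 1.1
```

```bash
python3 -m jog '[{"tx":0,"ty":0,"tz":2,"twist":0},{"tx":0,"ty":0,"tz":0,"twist":0},{"tx":0,"ty":0,"tz":0,"twist":0}]';python3 -m jog '[{"tx":0,"ty":0,"tz":1.5,"twist":0},{"tx":0,"ty":0,"tz":0,"twist":0},{"tx":0,"ty":0,"tz":0,"twist":0}]'
```

```text
clock: 2.3
tool_pos: [0.4563, 0.3217, 0.0684]
orientation: [[-0.9, 0.435, 0.0], [0.435, 0.9, 0.001], [-0.0, 0.001, -1.0]]
wrist_force: [-1.0, 2.7, 3.7]
gripper_width: -0.0001
gripper_force: 1.7
clock: 2.6
tool_pos: [0.4563, 0.3217, 0.0668]
orientation: [[-0.9, 0.436, 0.0], [0.436, 0.9, 0.0], [-0.0, 0.001, -1.0]]
wrist_force: [-1.0, 3.3, 4.8]
gripper_width: -0.0003
gripper_force: 2.2
```

```bash
python3 -m jog '[{"tx":0,"ty":0,"tz":0.8,"twist":0},{"tx":0,"ty":0,"tz":0,"twist":0},{"tx":0,"ty":0,"tz":0,"twist":0},{"tx":0,"ty":0,"tz":0,"twist":0}]'; python3 -m jog '[{"tx":0,"ty":0,"tz":-15,"twist":0},{"tx":0,"ty":0,"tz":-20,"twist":0},{"tx":0,"ty":0,"tz":-10,"twist":0},{"tx":0,"ty":0,"tz":0,"twist":0}]'
python3 - <<'E'
from h import *
import pickle
a0,b0=pickle.load(open('s.pkl','rb'))
a=shot('top','top2.png');b=shot('scene')
pickle.dump((a,b),open('s2.pkl','wb'))
x=cv2.resize(a['color'][120:260,200:360],None,fx=3,fy=3);y=cv2.resize(b['color'][140:280,260:420],None,fx=3,fy=3)
z=np.hstack([x,y]);cv2.imwrite('pics/c2.png',cv2.resize(z,(800,350)))
E
```

```text
clock: 3.0
tool_pos: [0.4563, 0.3217, 0.0661]
orientation: [[-0.9, 0.436, 0.0], [0.436, 0.9, 0.001], [-0.0, 0.001, -1.0]]
wrist_force: [-1.9, 2.4, 5.7]
gripper_width: -0.0003
gripper_force: 2.8
clock: 3.4
tool_pos: [0.4568, 0.321, 0.1118]
orientation: [[-0.9, 0.436, 0.001], [0.436, 0.9, 0.0], [-0.001, 0.001, -1.0]]
wrist_force: [0.4, 0.6, -0.0]
gripper_width: -0.0003
gripper_force: 0.0
```

View pics/c2.png

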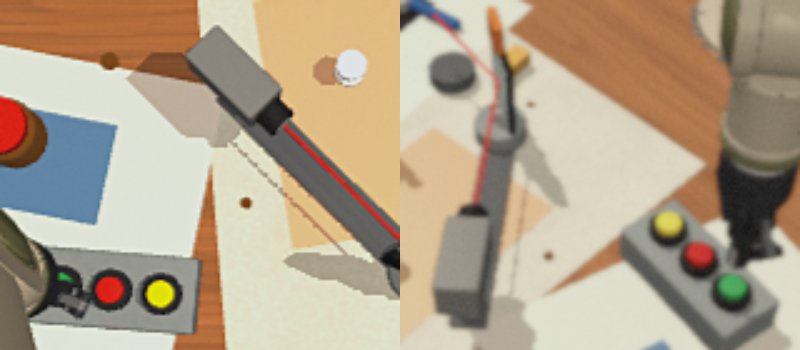

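The picture shows the finger lifted and all caps up; there is no visible "ready" lamp on the camera. I'll move over to yellow and wait generously.

```bash
python3 -m jog '[{"tx":-7.8,"ty":-20.8,"tz":0,"twist":0},{"tx":-10,"ty":-27,"tz":0,"twist":0},{"tx":-10,"ty":-27,"tz":0,"twist":0},{"tx":-10,"ty":-28,"tz":0,"twist":0},{"tx":0,"ty":0,"tz":10,"twist":0},{"tx":0,"ty":0,"tz":10,"twist":0},{"tx":0,"ty":0,"tz":0,"twist":0},{"tx":0,"ty":0,"tz":0,"twist":0},{"tx":0,"ty":0,"tz":0,"twist":0},{"tx":0,"ty":0,"tz":0,"twist":0},{"tx":0,"ty":0,"tz":0,"twist":0},{"tx":0,"ty":0,"tz":0,"twist":0}]'
python3 -m jog '[{"tx":0,"ty":0,"tz":0,"twist":0},{"tx":0,"ty":0,"tz":0,"twist":0},{"tx":0,"ty":0,"tz":0,"twist":0},{"tx":0,"ty":0,"tz":0,"twist":0},{"tx":0,"ty":0,"tz":0,"twist":0},{"tx":0,"ty":0,"tz":0,"twist":0},{"tx":0,"ty":0,"tz":0,"twist":0},{"tx":0,"ty":0,"tz":0,"twist":0},{"tx":0,"ty":0,"tz":0,"twist":0},{"tx":0,"ty":0,"tz":0,"twist":0},{"tx":0,"ty":0,"tz":0,"twist":0},{"tx":0,"ty":0,"tz":0,"twist":0}]'
python3 -m jog '[{"tx":0,"ty":0,"tz":0,"twist":0},{"tx":0,"ty":0,"tz":0,"twist":0},{"tx":0,"ty":0,"tz":0,"twist":0},{"tx":0,"ty":0,"tz":0,"twist":0},{"tx":0,"ty":0,"tz":0,"twist":0},{"tx":0,"ty":0,"tz":0,"twist":0},{"tx":0,"ty":0,"tz":0,"twist":0},{"tx":0,"ty":0,"tz":0,"twist":0},{"tx":0,"ty":0,"tz":0,"twist":0},{"tx":0,"ty":0,"tz":0,"twist":0},{"tx":0,"ty":0,"tz":0,"twist":0},{"tx":0,"ty":0,"tz":0,"twist":0}]'
python3 -m jog '[{"tx":0,"ty":0,"tz":0,"twist":0},{"tx":0,"ty":0,"tz":0,"twist":0},{"tx":0,"ty":0,"tz":0,"twist":0},{"tx":0,"ty":0,"tz":0,"twist":0},{"tx":0,"ty":0,"tz":0,"twist":0},{"tx":0,"ty":0,"tz":0,"twist":0},{"tx":0,"ty":0,"tz":0,"twist":0},{"tx":0,"ty":0,"tz":0,"twist":0},{"tx":0,"ty":0,"tz":0,"twist":0},{"tx":0,"ty":0,"tz":0,"twist":0},{"tx":0,"ty":0,"tz":0,"twist":0},{"tx":0,"ty":0,"tz":0,"twist":0}]'
python3 - <<'E'
from h import *
import pickle
a=shot('top');b=shot('scene')
pickle.dump((a,b),open('s3.pkl','wb'))
a0,b0=pickle.load(open('s2.pkl','rb'))
d=cv2.absdiff(a['color'],a0['color']).max(2)[120:200,270:420]; print(d.max(), np.argwhere(d>40)[:5])
E
```

```text
clock: 4.7
tool_pos: [0.4455, 0.2125, 0.0912]
orientation: [[-0.9, 0.435, 0.0], [0.435, 0.9, 0.0], [-0.0, 0.0, -1.0]]
wrist_force: [-0.2, -0.1, 0.4]
gripper_width: -0.0003
gripper_force: 0.0
clock: 5.9
tool_pos: [0.4454, 0.2123, 0.091]
orientation: [[-0.9, 0.436, 0.0], [0.436, 0.9, -0.0], [-0.0, -0.0, -1.0]]
wrist_force: [1.0, 0.4, -0.1]
gripper_width: -0.0002
gripper_force: 0.0
clock: 7.1
tool_pos: [0.4454, 0.2123, 0.091]
orientation: [[-0.9, 0.436, -0.0], [0.436, 0.9, -0.0], [-0.0, -0.0, -1.0]]
wrist_force: [-0.5, -0.2, -0.1]
gripper_width: -0.0002
gripper_force: 0.0
clock: 8.3
tool_pos: [0.4454, 0.2124, 0.091]
orientation: [[-0.9, 0.436, 0.0], [0.436, 0.9, -0.0], [-0.0, -0.0, -1.0]]
wrist_force: [-0.1, 0.7, -0.0]
gripper_width: -0.0003
gripper_force: 0.0
13 []
```

```bash
python3 -m jog '[{"tx":0,"ty":0,"tz":8,"twist":0},{"tx":0,"ty":0,"tz":7,"twist":0},{"tx":0,"ty":0,"tz":4,"twist":0},{"tx":0,"ty":0,"tz":3,"twist":0},{"tx":0,"ty":0,"tz":2,"twist":0},{"tx":0,"ty":0,"tz":0,"twist":0},{"tx":0,"ty":0,"tz":0,"twist":0},{"tx":0,"ty":0,"tz":0,"twist":0}]'; python3 -m jog '[{"tx":0,"ty":0,"tz":1.4,"twist":0},{"tx":0,"ty":0,"tz":0,"twist":0},{"tx":0,"ty":0,"tz":0,"twist":0}]'
```

```text
clock: 9.2
tool_pos: [0.4453, 0.2123, 0.0672]
orientation: [[-0.9, 0.436, -0.0], [0.436, 0.9, -0.0], [0.0, -0.0, -1.0]]
wrist_force: [-2.4, -0.7, 3.6]
gripper_width: 0.0001
gripper_force: 2.1
clock: 9.5
tool_pos: [0.4453, 0.2122, 0.066]
orientation: [[-0.9, 0.436, 0.0], [0.436, 0.9, -0.0], [-0.0, -0.0, -1.0]]
wrist_force: [-4.2, -0.9, 10.8]
gripper_width: -0.0002
gripper_force: 5.5
```

```bash
python3 -m jog '[{"tx":0,"ty":0,"tz":-20,"twist":0},{"tx":0,"ty":0,"tz":-40,"twist":0},{"tx":0,"ty":0,"tz":-45,"twist":0},{"tx":-18.4,"ty":-31.5,"tz":-45,"twist":0},{"tx":-18.4,"ty":-31.5,"tz":-20,"twist":0},{"tx":-18.4,"ty":-31.5,"tz":0,"twist":0},{"tx":-18.4,"ty":-31.5,"tz":0,"twist":0},{"tx":-18.4,"ty":-31.5,"tz":0,"twist":0},{"tx":-18.4,"ty":-31.5,"tz":0,"twist":0},{"tx":-18.4,"ty":-31.5,"tz":0,"twist":0},{"tx":-18.3,"ty":-31.2,"tz":0,"twist":0},{"tx":0,"ty":0,"tz":0,"twist":0}]'
python3 -m jog '[{"tx":0,"ty":0,"tz":0,"twist":0.12},{"tx":0,"ty":0,"tz":0,"twist":0.14},{"tx":0,"ty":0,"tz":0,"twist":0.14},{"tx":0,"ty":0,"tz":0,"twist":0.14},{"tx":0,"ty":0,"tz":0,"twist":0.14},{"tx":0,"ty":0,"tz":0,"twist":0.14},{"tx":0,"ty":0,"tz":0,"twist":0.14},{"tx":0,"ty":0,"tz":0,"twist":0.14},{"tx":0,"ty":0,"tz":0,"twist":0.14},{"tx":0,"ty":0,"tz":0,"twist":0.14},{"tx":0,"ty":0,"tz":0,"twist":0.14},{"tx":0,"ty":0,"tz":0,"twist":0.04}]' 50 30
python3 -m jog '[{"tx":0,"ty":0,"tz":0,"twist":0},{"tx":0,"ty":0,"tz":0,"twist":0}]'
python3 - <<'E'
from h import *
print(monitor.get_state()['q'])
a=shot('top');b=shot('scene')
x=cv2.resize(a['color'][130:270,300:460],(400,350));y=cv2.resize(b['color'][90:230,220:380],(400,350))
cv2.imwrite('pics/c3.png',np.hstack([x,y]))
E
```

```text
clock: 10.7
tool_pos: [0.468, -0.0781, 0.2295]
orientation: [[-0.897, 0.442, 0.001], [0.442, 0.897, -0.002], [-0.002, -0.001, -1.0]]
wrist_force: [-0.7, 0.6, -0.2]
gripper_width: -0.0002
gripper_force: 0.0
clock: 11.9
tool_pos: [0.468, -0.0726, 0.2293]
orientation: [[0.43, 0.903, 0.0], [0.903, -0.43, -0.0], [0.0, 0.0, -1.0]]
wrist_force: [-0.1, -0.2, -0.9]
gripper_width: 0.0428
gripper_force: 0.0
clock: 12.1
tool_pos: [0.4679, -0.0728, 0.2294]
orientation: [[0.424, 0.906, 0.0], [0.906, -0.424, -0.0], [0.0, 0.0, -1.0]]
wrist_force: [0.3, 0.2, -0.1]
gripper_width: 0.043
gripper_force: 0.0
[-16.54465933  18.42666825  24.2152252  124.92131591 -11.94740798
  38.77393343  -9.14960228]
```

View pics/c3.png

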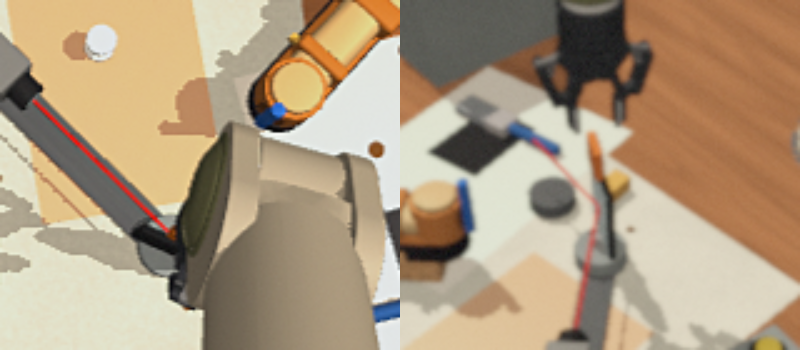

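The scene crop shows the open fingers at (573,125) and (620,120), straddling the fin top at (592,140). I'll correct the 6 mm drift, descend and grip.

```bash
python3 -m jog '[{"tx":-5.2,"ty":2.4,"tz":0,"twist":0},{"tx":0,"ty":0,"tz":0,"twist":0},{"tx":0,"ty":0,"tz":15,"twist":0},{"tx":0,"ty":0,"tz":16,"twist":0},{"tx":0,"ty":0,"tz":16,"twist":0},{"tx":0,"ty":0,"tz":10,"twist":0},{"tx":0,"ty":0,"tz":5,"twist":0},{"tx":0,"ty":0,"tz":0,"twist":0},{"tx":0,"ty":0,"tz":0,"twist":0}]'
```

```text
clock: 13.1
tool_pos: [0.4679, -0.0792, 0.1678]
orientation: [[0.426, 0.905, 0.0], [0.905, -0.426, -0.0], [0.0, 0.0, -1.0]]
wrist_force: [-0.4, 0.1, 0.3]
gripper_width: 0.0428
gripper_force: 0.0
```

```bash
python3 -m jog '[{"tx":0,"ty":0,"tz":0,"twist":0},{"tx":0,"ty":0,"tz":0,"twist":0},{"tx":0,"ty":0,"tz":0,"twist":0},{"tx":0,"ty":0,"tz":0,"twist":0},{"tx":0,"ty":0,"tz":0,"twist":0},{"tx":0,"ty":0,"tz":0,"twist":0}]' 0 30
```

```text
clock: 13.7
tool_pos: [0.468, -0.079, 0.1679]
orientation: [[0.426, 0.905, 0.001], [0.905, -0.426, 0.0], [0.001, 0.001, -1.0]]
wrist_force: [-0.6, -0.0, 6.7]
gripper_width: 0.0119
gripper_force: 34.9
```

```bash
python3 -m jog '[{"tx":0,"ty":0,"tz":0,"twist":-0.04},{"tx":0,"ty":0,"tz":0,"twist":-0.06},{"tx":0,"ty":0,"tz":0,"twist":-0.06},{"tx":0,"ty":0,"tz":0,"twist":-0.06},{"tx":0,"ty":0,"tz":0,"twist":-0.06},{"tx":0,"ty":0,"tz":0,"twist":-0.06},{"tx":0,"ty":0,"tz":0,"twist":-0.06},{"tx":0,"ty":0,"tz":0,"twist":-0.06},{"tx":0,"ty":0,"tz":0,"twist":-0.04},{"tx":0,"ty":0,"tz":0,"twist":0},{"tx":0,"ty":0,"tz":0,"twist":0}]'
cat > look.py <<'E'
from h import *
import sys
st=monitor.get_state();print(st['clock'],st['tool_pos'],np.degrees(np.arctan2(st['orientation'][1,1],st['orientation'][0,1])),st['wrist_force'])
a=shot('top');b=shot('scene')
for s,n in((a,'top'),(b,'scene')):
    H,S,V=cv2.split(cv2.cvtColor(s['color'],cv2.COLOR_BGR2HSV));P=cloud(s)
    m=((H<5)|(H>172))&(S>100)&(s['z_map']>0)&(abs(P[...,2]-.1)<.02)
    q=P[m]
    # reflected beam: x .47...0.63, y<-.085
    sel=(P[...,1]<-.085)&(P[...,1]>-.25)&(P[...,0]>.46)&(P[...,0]<.66)&m
    v,u=np.where(sel)
    if len(u)>5:
        w=np.array([cast(s,(x,y),.1) for x,y in zip(u,v)])[:,:2].astype(np.float32)
        f=cv2.fitLine(w,cv2.DIST_HUBER,0,.001,.001).ravel()
        print(n,len(u),f,np.degrees(np.arctan2(f[1],f[0])),w.min(0),w.max(0))
x=cv2.resize(a['color'][130:270,300:460],(400,350));y=cv2.resize(b['color'][130:215,220:320],(400,350))
cv2.imwrite('pics/'+sys.argv[1],np.hstack([x,y]))
E
python3 look.py c4.png
```

```text
clock: 14.8
tool_pos: [0.4682, -0.079, 0.1679]
orientation: [[-0.06, 0.998, 0.001], [0.998, 0.06, 0.0], [0.0, 0.001, -1.0]]
wrist_force: [0.1, 0.9, 4.8]
gripper_width: 0.0115
gripper_force: 34.7
14.8 [ 0.46815126 -0.07901135  0.16791621] 3.438854912158907 [0.06230393 0.88618396 4.84481743]
top 18 [ 0.7667834  -0.64190596  0.58122057 -0.16612688] -39.934086 [ 0.5698032  -0.19507678] [ 0.60513973 -0.15567307]
scene 34 [ 0.82490134 -0.56527674  0.5108841  -0.11122622] -34.421513 [ 0.47514713 -0.1631766 ] [ 0.62002724 -0.07739784]
```

View pics/c4.png

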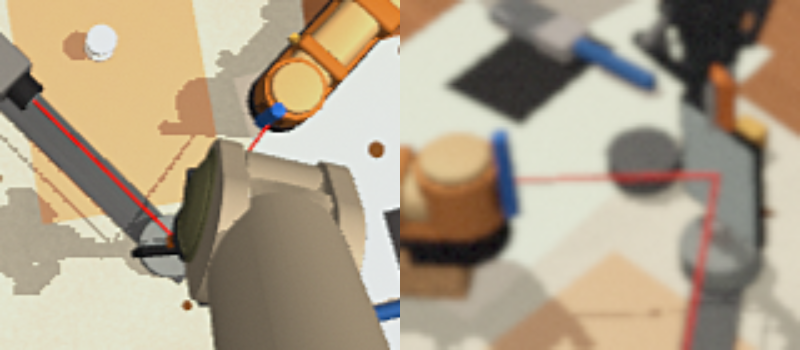

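The crop shows the beam reaching the peg slightly to one side: it meets the peg at (275,125) on the left, and in the scene at (513,181). Beam points seen from the axis lie at -37.7°, and the peg at -35.9°. So about 1° more of mirror turn is needed.

```bash
python3 -m jog '[{"tx":0,"ty":0,"tz":0,"twist":-0.009},{"tx":0,"ty":0,"tz":0,"twist":-0.009},{"tx":0,"ty":0,"tz":0,"twist":0},{"tx":0,"ty":0,"tz":0,"twist":0},{"tx":0,"ty":0,"tz":0,"twist":0},{"tx":0,"ty":0,"tz":0,"twist":0}]'
cat >> look.py <<'E'
A=np.array([.468,-.0785])
for s,n in((a,'top'),(b,'scene')):
    H,S,V=cv2.split(cv2.cvtColor(s['color'],cv2.COLOR_BGR2HSV)); P=cloud(s)
    m=((H<8)|(H>170))&(S>90)
    v,u=np.where(m); w=np.array([cast(s,(x,y),.1) for x,y in zip(u,v)])[:,:2]-A
    r=np.hypot(*w.T);t=np.degrees(np.arctan2(w[:,1],w[:,0]))
    k=(r>.09)&(r<.155)&(t<-28)&(t>-44)
    print(n,k.sum(),'beam dir',np.median(t[k]),t[k].mean(),t[k].std(),r[k].min(),r[k].max())
    m=(H>100)&(H<125)&(S>140)&(P[...,2]>.144)&(P[...,2]<.16)&(abs(P[...,0]-.6)<.03)&(abs(P[...,1]+.175)<.03)
    p=P[m]
    if len(p): d=p.mean(0)[:2]-A; print(n,len(p),'peg top',p.mean(0),np.degrees(np.arctan2(d[1],d[0])))
    # peg axis direct from mask rows: blue pixels, ray at z .111 mid
    m=(H>100)&(H<125)&(S>140)&(P[...,2]>.09)&(P[...,2]<.11)&(abs(P[...,0]-.6)<.03)&(abs(P[...,1]+.175)<.03)
    p=P[m]
    if len(p): print(n,len(p),'peg side z~.1',p.mean(0))
E
python3 look.py c5.png
```

```text
clock: 15.5
tool_pos: [0.4681, -0.079, 0.1679]
orientation: [[-0.078, 0.997, 0.001], [0.997, 0.078, 0.0], [-0.0, 0.001, -1.0]]
wrist_force: [-0.4, 1.5, 6.0]
gripper_width: 0.0118
gripper_force: 34.7
15.5 [ 0.46814031 -0.07902719  0.16792626] 4.46622640736973 [-0.43354758  1.45932603  5.9679514 ]
top 15 [ 0.81837577 -0.5746835   0.5850726  -0.16270976] -35.07747 [ 0.5698429  -0.17292418] [ 0.59706247 -0.15295318]
scene 30 [ 0.8193004  -0.5733645   0.502134   -0.10261579] -34.985172 [ 0.47514713 -0.1631766 ] [ 0.62002724 -0.07739784]
top 20 beam dir -35.71356169249992 -35.721050745230954 0.5705712042592885 0.12458627406159903 0.15446755058326883
top 28 peg top [ 0.60250498 -0.1755406   0.15123541] -35.80911998043114
top 7 peg side z~.1 [ 0.60174938 -0.17069831  0.10011094]
  return _methods._mean(a, axis=axis, dtype=dtype,
  ret = ret.dtype.type(ret / rcount)
look.py:25: RuntimeWarning: Mean of empty slice.
  print(n,k.sum(),'beam dir',np.median(t[k]),t[k].mean(),t[k].std(),r[k].min(),r[k].max())
  ret = _var(a, axis=axis, dtype=dtype, out=out, ddof=ddof,
  arrmean = um.true_divide(arrmean, div, out=arrmean,
  ret = ret.dtype.type(ret / rcount)
Traceback (most recent call last):
  File "look.py", line 25, in <module>
    print(n,k.sum(),'beam dir',np.median(t[k]),t[k].mean(),t[k].std(),r[k].min(),r[k].max())
                                                                      ~~~~~~~~^^
ValueError: zero-size array to reduction operation minimum which has no identity
```

View pics/c5.png

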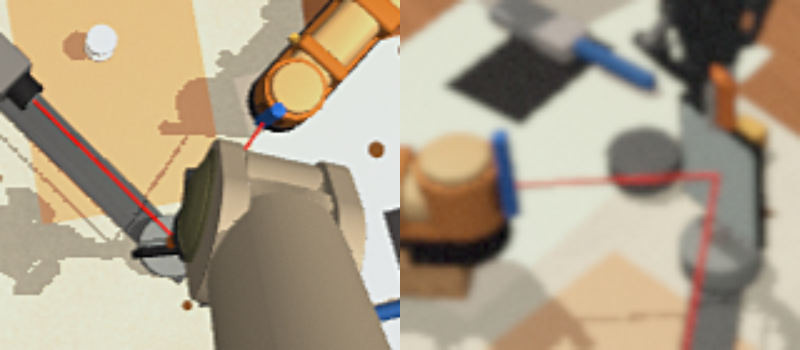

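The picture shows the beam running straight into the middle of the blue peg. Beam measured at -35.7°, peg at -35.8°, and the grip is steady at 35 N. Handing in.

```bash
python3 -c "
from bench import ctrl
print(ctrl.finish_job())"
```

```text
the job is handed in; nothing more can be done
None
```

I pressed the green key, waited over 5 s, then pressed the yellow key. The job was handed in at about 15.6 s with the gripper still holding the mirror: the beam measures -35.7° against the peg's -35.8°, red was never pressed, and the pictures showed nothing on the bench disturbed. The camera shows no ready light, so I could not see that it had come up, and the final yellow press reached 10.8 N, above the 5 to 6 N asked.

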